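# Put the finger planes and their stone away in the plane tray

## Robot

A 6-joint arm with a two-finger parallel gripper is mounted at the origin on the work surface. World frame = base frame: x ahead of the robot, y to its left, z up, the work surface at z = 0. Lengths are in m, angles in degrees, forces in N, time in s.
With the tool pointing down it reaches from about 0.3 to 0.75 m from the base axis. Payload 8.5 kg.
Tool frame: the origin (TCP) lies midway between the tips of the shut fingers; the grasp point (between the pads) lies 19 mm behind it; z points along the fingers, y is the line along which they close (so a half turn about z gives the same grasp; the last joint's range is limited). The gripper opens to 85 mm and grips with 20 to 120 N. Pads are 22 mm wide; open, the fingers measure 114 mm over their backs; the gripper's body (76 mm by 85 mm) begins 54 mm behind the grasp point. The pads swing forward as they close: fully open they stand 13 mm farther back than shut.
Start: joints at [-76.392, 21.807, 74.336, -0, 83.858, -12.336], TCP at [0.241, -0.495, 0.231] pointing down, gripper open.
Joint ranges: [-178.18, 178.18], [-50.72, 133.34], [12.68, 142.11], [-81.47, 261.47], [9.98, 163.14], [-165.26, 165.26]. Speed limits (degrees/s): [136.94, 136.94, 180, 180, 180, 180].

## Interface

Orientations are given as a 3x3 rotation matrix whose columns are the frame's x, y, z axes.
In Python, from rig import monitor, optics, close_job, models gives the robot as it stands.
- The arm moves only by the tool step_arm, never from a script. Its arguments are lists of equal length, an entry for each row: "fingers": the closure, from -1 (fully open) to 1 (shut); "travel": the shift along the tool's x, y, z scaled (see below), a list of three; "twist": the turn about the tool's z scaled (see below). In form: {"fingers": [fingers, ...], "travel": [[tx, ty, tz], ...], "twist": [twist, ...]}. A call has 1 to 10 rows; each row shifts and turns the commanded pose from where the row before left it, along the tool's axes as they then stand; what a row does not reach is not made up. The controller multiplies each number of a shift by 100 mm and each number of a turn by pi rad. A row lasts 1/8 s, in which the tool goes at most 62.5 mm and 10.7 degrees, less where a joint would pass 70% of its speed; a pose out of reach is approached as far as the arm can. A call with a number of a shift or a turn outside -1 to 1 is refused whole. A call with a gripper value outside its range is refused whole. The fingers move at their own pace and stop on an object; "force" is the grip in N (left out, the last holds). Time passes only in rows, so rows that do not move let the fingers close. It gives the time, the measured TCP pose, the force, the opening and the grip force at its end, in the units of the state.
- monitor.observe(): the state, without advancing time (a new reading comes with each control period).
- optics.get_image(name): name is "side" or "top"; returns (picture, depth): 420x560x3 uint8, blue, green, red; 420x560 float32, m along the optical axis (not along the pixel's ray), 0 where there is no reading.
- optics.get_calibration(name): a dict with "vertical_fov" (degrees; the focal length in pixels is half the picture's height over the tangent of half this angle, whatever the lens; pixels are square), "cx", "cy" (the principal point, pixels), "world_from_camera" (4x4, takes a point from camera to world coordinates). Camera axes: x right, y up, looking along -z (the intrinsics and any distortion apply to the point x, -y, -z); pixel columns grow to the right and rows downward; lengths in m; the calibration is good to about 2 mm. A picture is of the moment at which its call begins. get_calibration takes no time and is no camera call.
- close_job(): hands the job in; it is judged then, once.
Trained networks look in the newest picture that a camera, given by its name, has taken for a name from the list of things; names that differ only in an ending like _2 or _b are one class to them, and where a whole thing is asked for, a point or a joint stands for the part that bears it (a point fixed in the world has none). Each returns a list of dicts, best first, with "confidence" (0 to 1); they miss things now and then, are a little off and sometimes report something else, mostly with a low value. They report only what shows in the picture. A call takes as long as a camera call. They do not tell look-alikes from the thing itself.
- models.trace(camera, query): "mask" (420x560 bool, what is visible of it) and "point" ([column, row] in pixels, amid what is visible of it).
- models.landmark_of(camera, query): "point" ([column, row] in pixels: a listed point, or the origin of a listed thing).
The state is a dict: "time_s": time; "q": joint angles; "qvel": joint speeds; "joint_efforts": joint torques, N m; "position": TCP position; "tool_rot": TCP orientation; "ft_force": force on the tool from outside, world axes, zero at the start; "wrist_torque": the same for the moment, N m; "grip_width": finger opening in m; "gripper_force": force on a finger pad.
Only numpy, scipy, OpenCV 4.12 (cv2) and the standard library are available. Lean on these libraries where they do the work, as an engineer would, in place of code of your own. Each camera call takes 0.05 s, during which the arm holds its last target. There are 200 camera calls.

## Task

Put the plane set away in the low wooden tray: each of the three brass finger planes that has its steel iron goes flat on its sole and lengthwise into the pocket of its own size (longest plane in the longest pocket, shortest in the shortest), and the plain round honing stone lies flat in the round pocket. Set them down rather than dropping them, and leave the brass plane body without an iron and the grey disc with the bolt head where they lie.

Things in the scene. Friction and masses are not known exactly. Their poses are not given: they have to be found in the camera images.
- plane_long: The longest of three brass finger planes: straight sides, half-round ends, 76 mm long (its x), 34 mm wide (its y), body 26 mm high; a thin steel iron slopes up out of the middle of its top, leaning to its -x end, to 47 mm above the sole and narrower than the body. Loose, under 0.35 kg. Lies sole down. Origin: centre of the sole; z up. Its flat sides are gripped across y.
- plane_middle: The middle one of three brass finger planes: straight sides, half-round ends, 56 mm long (its x), 28 mm wide (its y), body 24 mm high; a thin steel iron slopes up out of the middle of its top, leaning to its -x end, to 45 mm above the sole and narrower than the body. Loose, under 0.35 kg. Lies sole down. Origin: centre of the sole; z up. Its flat sides are gripped across y.
- plane_short: The shortest of three brass finger planes: straight sides, half-round ends, 38 mm long (its x), 22 mm wide (its y), body 22 mm high; a thin steel iron slopes up out of the middle of its top, leaning to its -x end, to 43 mm above the sole and narrower than the body. Loose, under 0.35 kg. Lies sole down. Origin: centre of the sole; z up. Its flat sides are gripped across y.
- stone: Round honing stone: a plain grey disc 46 mm in diameter and 22 mm high, flat plain top, loose, about 0.1 kg. Origin: centre of its underside; z up.
- bare_body: Look-alike, to be left: a brass plane body of the middle plane's shape and size (56 x 28 x 24 mm) with nothing standing up from its top: no steel iron. Loose. Origin: centre of its sole; x along its length.
- clamp_disc: Look-alike, to be left: a grey clamp disc, 46 mm in diameter and 22 mm high like the stone, but with a dark bolt head standing on its centre to 34 mm height. Loose. Origin: centre of its underside.
- pocket_long: Fixed wooden block 104 (x) by 74 mm (y), 12 high, in its top the longest oblong pocket, 92 (x) by 50 mm (y), 8 mm deep. Origin: centre of the block's underside; pocket floor 4 mm above it. One of four blocks set two by two, in any order, in the low dark tray (106 mm apart in x, 76 in y, all at the tray's yaw), whose rim is 15 mm above this origin.
- pocket_middle: Fixed wooden block 104 (x) by 74 mm (y), 12 high, in its top the middle oblong pocket, 72 (x) by 44 mm (y), 8 mm deep. Origin: centre of the block's underside; pocket floor 4 mm above it. One of four blocks set two by two, in any order, in the low dark tray (106 mm apart in x, 76 in y, all at the tray's yaw), whose rim is 15 mm above this origin.
- pocket_short: Fixed wooden block 104 (x) by 74 mm (y), 12 high, in its top the shortest oblong pocket, 54 (x) by 38 mm (y), 8 mm deep. Origin: centre of the block's underside; pocket floor 4 mm above it. One of four blocks set two by two, in any order, in the low dark tray (106 mm apart in x, 76 in y, all at the tray's yaw), whose rim is 15 mm above this origin.
- pocket_round: Fixed wooden block 104 (x) by 74 mm (y), 12 high, in its top a round pocket 62 mm in diameter, 8 mm deep. Origin: centre of the block's underside; pocket floor 4 mm above it. One of four blocks set two by two, in any order, in the low dark tray (106 mm apart in x, 76 in y, all at the tray's yaw), whose rim is 15 mm above this origin.
Mind the look-alikes: they are no part of the job. What is shaped like the plane_long but green or purple is not meant.

How it is judged:
By the outcome, as a careful person would: the job done as asked, in the order asked, and still so for the second after the job is handed in, with the robot touching nothing.
It also fails if it takes over 99 s, if anything falls off the work surface, if the arm or the gripper's body presses on something with over 40 N, if the wrist force passes 120 N, or if a joint passes its speed limit or range.

## Working session

There is one attempt and no reset: what is moved stays moved. The work goes in short steps, Python scripts to look and compute and a tool call to move; the robot and the scene stay as the last step left them, time stands still between calls to the robot, and variables do not carry over. Pictures are saved under pics/ and viewed, at most 14 in all, crops included, and the job is handed in when it is done.

Besides the shell and the picture viewer there is one more tool, called as a command line: name --pt "numbers of a row" for each row, then --argument value for the rest. step_arm: Moves the arm, as the interface text tells. Its arguments: {"type":"object","properties":{"fingers":{"type":"array","items":{"type":"number"}},"travel":{"type":"array","items":{"type":"array","items":{"type":"number"}}},"twist":{"type":"array","items":{"type":"number"}},"force":{"type":"number"}},"required":["fingers","travel","twist"]}

```bash
ls; mkdir -p pics; python3 - <<'E'
from rig import monitor, optics
import cv2, numpy as np
s=monitor.observe(); print(s['time_s'],s['position'],s['tool_rot'],s['grip_width'])
for n in('top','side'):
    p,d=optics.get_image(n); cv2.imwrite(f'pics/{n}0.png',p); np.savez(f'{n}0.npz',p=p,d=d)
    c=optics.get_calibration(n); print(n,{k:(np.round(v,4).tolist() if hasattr(v,'shape') or isinstance(v,list) else v) for k,v in c.items()})
E
```

```text
pics
0.0 [ 0.24055487 -0.49426146  0.23070438] [[ 8.99199992e-01  4.37537703e-01 -3.63663886e-04]
 [ 4.37537731e-01 -8.99198803e-01  1.49896406e-03]
 [ 3.28847161e-04 -1.50698514e-03 -9.99998810e-01]] 0.0853431481478945
top {'vertical_fov': 57.83925705414421, 'cx': 268.96764793992486, 'cy': 216.61234903285805, 'world_from_camera': [[-0.0119, 0.9984, -0.0556, 0.4454], [-0.9992, -0.014, -0.0367, -0.0092], [-0.0374, 0.0552, 0.9978, 0.7942], [0.0, 0.0, 0.0, 1.0]]}
side {'vertical_fov': 52.056792938778976, 'cx': 283.50492439829713, 'cy': 214.54096314782146, 'world_from_camera': [[-0.6884, 0.5672, -0.452, 0.1179], [-0.7251, -0.5246, 0.4461, 0.4188], [0.0159, 0.6349, 0.7724, 0.7377], [0.0, 0.0, 0.0, 1.0]]}
```

View pics/top0.png

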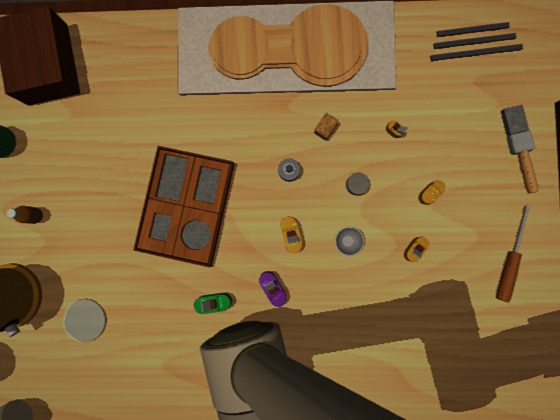

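View pics/side0.png

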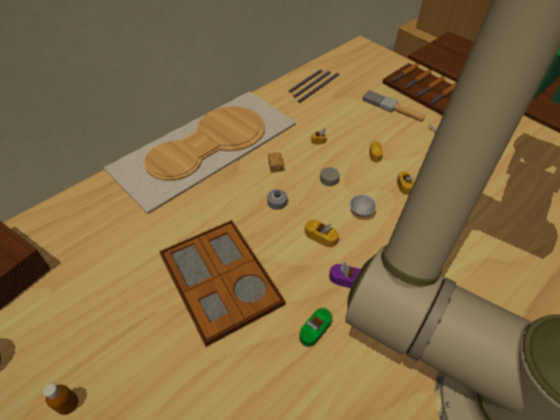

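The top view shows the long plane at (291,235), the middle plane at (417,249), the short plane at (397,129), the bare body at (432,192), the stone at (358,184) and the clamp disc at (290,170). The tray is at about (185,205), with the long pocket top left, middle top right, short bottom left and round bottom right. The green and purple planes are distractors.

```bash
cat > h.py <<'E'
import numpy as np, cv2
from rig import monitor, optics, models
def cal(n):
    c=optics.get_calibration(n); f=210/np.tan(np.radians(c['vertical_fov'])/2); return c,f
def deproj(n,u,v,d):
    c,f=cal(n); u,v,d=map(np.asarray,(u,v,d)); T=np.array(c['world_from_camera'])
    P=np.stack([(u-c['cx'])/f*d,-(v-c['cy'])/f*d,-d],-1); return P@T[:3,:3].T+T[:3,3]
def onplane(n,u,v,z):
    a=deproj(n,u,v,np.ones_like(np.asarray(u,float))*1.0); o=np.array(cal(n)[0]['world_from_camera'])[:3,3]
    t=(z-o[2])/(a[...,2]-o[2]); return o+(a-o)*np.expand_dims(t,-1)
E
python3 - <<'E'
from h import *
print(optics.get_calibration('top').keys())
for n in ('top','side'):
    p,d=optics.get_image(n)
    np.savez(n+'1.npz',p=p,d=d)
    W=deproj(n,*np.meshgrid(np.arange(560),np.arange(420)),d)
    for q in ['plane_long','plane_middle','plane_short','stone','bare_body','clamp_disc','pocket_long','pocket_middle','pocket_short','pocket_round']:
        for r in models.trace(n,q)[:2]:
            m=r['mask']&(d>0); w=W[m]
            ztop=np.percentile(w[:,2],[5,50,95])
            zz={'p':.02}.get(q[0],.02)
            ys,xs=np.nonzero(r['mask'])
            b=cv2.minAreaRect((w[:,:2]*1000).astype(np.float32))
            print(n,q,round(r['confidence'],2),np.round(r['point']),m.sum(),'med',np.round(np.median(w,0),4),'z',np.round(ztop,3),'rect',np.round(b[0],1),np.round(b[1],1),round(b[2],1))
    for (u,v) in ([(100,120),(260,120),(330,290),(470,300)] if n=='top' else [(150,390),(350,90),(250,210),(330,390)]):
        print('table',np.round(W[v,u],4))
E
```

```text
dict_keys(['vertical_fov', 'cx', 'cy', 'world_from_camera'])
top plane_long 0.86 [288. 230.] 529 med [ 0.4524 -0.0228  0.0255] z [0.023 0.026 0.042] rect [452.4 -22.7] [71.9 33.2] 13.9
top plane_long 0.8 [209. 303.] 634 med [0.3166 0.1357 0.0254] z [0.013 0.025 0.041] rect [314.4 137.6] [34.3 75.5] 7.2
top plane_middle 0.9 [410. 250.] 491 med [ 0.4191 -0.2725  0.0223] z [-0.001  0.022  0.039] rect [ 418.7 -281.1] [39.5 60.5] 56.5
top stone 0.91 [359. 184.] 403 med [ 0.554  -0.1604  0.0203] z [0.017 0.02  0.023] rect [ 554.  -161.4] [43.9 43.9] 27.8
top stone 0.42 [395. 128.] 243 med [ 0.6631 -0.2394  0.0209] z [0.004 0.021 0.039] rect [ 666.5 -241.5] [36.5 22.5] 45.5
top bare_body 0.8 [428. 192.] 456 med [ 0.5347 -0.3095  0.0219] z [-0.002  0.022  0.025] rect [ 537.  -317.7] [34.9 68.2] 43.1
top clamp_disc 0.96 [286. 171.] 402 med [ 0.5836 -0.0219  0.0213] z [0.013 0.021 0.033] rect [585.1 -22.4] [43.9 43.4] 89.2
top pocket_long 0.93 [170. 176.] 1803 med [0.5756 0.2248 0.0099] z [0.006 0.01  0.018] rect [575.5 223.8] [ 79.  107.1] 75.7
top pocket_middle 0.85 [206. 184.] 1750 med [0.5
[... 1797 characters left out ...]
.007 0.015 0.018] rect [557.3 150.1] [ 73.9 104.6] 77.8
side pocket_middle 0.81 [227. 250.] 1628 med [0.5575 0.1496 0.015 ] z [0.007 0.015 0.018] rect [558.2 149.7] [ 78.9 112.7] 76.3
side pocket_short 0.63 [216. 307.] 2076 med [0.4712 0.2478 0.0158] z [0.007 0.016 0.018] rect [471.5 246.9] [ 77.3 107.5] 76.2
side pocket_round 0.93 [249. 287.] 1883 med [0.4543 0.174  0.0152] z [0.007 0.015 0.018] rect [453.9 173.5] [ 74.  106.6] 77.0
side pocket_round 0.39 [329. 177.] 296 med [ 0.55   -0.1561  0.0204] z [0.006 0.02  0.023] rect [ 553.8 -159.6] [44.6 44.6] 68.3
table [ 0.4273  0.4138 -0.0005]
table [ 0.7604 -0.4762 -0.0008]
table [ 6.101e-01  3.860e-02 -1.000e-04]
table [0.2225 0.1966 0.0007]
```

```bash
cat > meas.py <<'E'
from h import *
def cloud(n,d):
    return deproj(n,*np.meshgrid(np.arange(560),np.arange(420)),d)
def top(n,d,c,r,zlo,zhi):
    W=cloud(n,d); m=(d>0)&(np.hypot(W[...,0]-c[0],W[...,1]-c[1])<r)&(W[...,2]>zlo)&(W[...,2]<zhi)
    w=W[m]; b=cv2.minAreaRect((w[:,:2]*1000).astype(np.float32))
    (cx,cy),(a,bb),an=b
    if bb>a: a,bb,an=bb,a,an+90
    an=(an+90)%180-90
    e=w[:,:2]-w[:,:2].mean(0); k=np.linalg.eigh(e.T@e)[1][:,1]
    iron=None
    mi=(d>0)&(np.hypot(W[...,0]-c[0],W[...,1]-c[1])<r)&(W[...,2]>zhi+.004)
    return (len(w),np.round([cx,cy],1),np.round([a,bb,an],1),'pca',round((np.degrees(np.arctan2(k[1],k[0]))+90)%180-90,1),'z',round(float(np.median(w[:,2])),4),'hi',np.round(np.median(W[mi],0),3) if mi.any() else None)
E
python3 - <<'E'
from meas import *
for n in('top','side'):
    d=np.load(n+'1.npz')['d']
    for k,c,r,zl,zh in [('long',(.450,-.025),.05,.018,.030),('mid',(.4185,-.279),.04,.017,.028),('short',(.665,-.241),.035,.015,.026),('bare',(.535,-.311),.04,.017,.028),('stone',(.554,-.160),.035,.015,.026),
      ('Plong',(.5755,.224),.055,.003,.0105),('Pmid',(.558,.1495),.045,.003,.0105),('Pshort',(.471,.2475),.035,.003,.0105),('Pround',(.4545,.1735),.036,.003,.0105),('tray',(.515,.199),.14,.011,.03)]:
        print(n,k,*top(n,d,c,r,zl,zh))
p=cv2.imread('pics/top0.png'); q=np.load('top1.npz')['p']
cv2.imwrite('pics/crop1.png',cv2.resize(q[100:320,260:460],(727,800))[:600])
E
```

```text
top long 454 [451.9 -23.7] [74.6 33.9 14. ] pca 14.4 z 0.025 hi [ 0.443 -0.025  0.039]
top mid 276 [ 419.8 -275.8] [ 54.3  29.  -40.2] pca -39.5 z 0.0226 hi [ 0.412 -0.271  0.038]
top short 119 [ 666.4 -241.6] [36.3 22.5 45.5] pca 38.3 z 0.0205 hi [ 0.66  -0.249  0.036]
top bare 361 [ 534.6 -310.6] [ 53.6  28.2 -44.2] pca -46.5 z 0.0224 hi None
top stone 398 [ 554.6 -161.7] [45.5 43.  -2.1] pca -26.6 z 0.0204 hi None
top Plong 975 [573.3 221.9] [102.1  94.7 -43.1] pca -12.9 z 0.0082 hi [0.573 0.217 0.016]
top Pmid 684 [557.9 147.1] [83.8 72.2 77.2] pca -12.1 z 0.0081 hi [0.558 0.152 0.016]
top Pshort 418 [472.  248.7] [ 54.   36.9 -13.1] pca -13.2 z 0.0085 hi [0.47  0.25  0.016]
top Pround 637 [454.2 174.2] [60.4 59.  -1. ] pca 1.3 z 0.0083 hi [0.453 0.179 0.016]
top tray 5512 [514.7 197.9] [224.  164.9 -13. ] pca -18.4 z 0.0163 hi None
side long 405 [451.7 -23.2] [74.5 36.2 14.7] pca 14.2 z 0.025 hi [ 0.443 -0.024  0.037]
side mid 160 [ 420.3 -274.6] [ 54.6  28.1 -35.8] pca -35.0 z 0.0227 hi [ 0.417 -0.271  0.036]
side short 81 [ 665.9 -237.5] [35.5 20.7 29.5] pca 41.7 z 0.0211 hi [ 0.661 -0.247  0.034]
side bare 172 [ 535.4 -310.6] [ 56.5  29.1 -46.6] pca -46.2 z 0.0228 hi None
side stone 240 [ 555.2 -160.2] [ 44.9  44.5 -21.9] pca -55.0 z 0.0208 hi None
side Plong 937 [578.1 225.1] [ 90.4  83.5 -12.6] pca -12.1 z 0.0085 hi [0.574 0.215 0.017]
side Pmid 570 [560.1 147.6] [76.6 69.6 78. ] pca -13.2 z 0.0085 hi [0.557 0.15  0.016]
side Pshort 478 [473.5 246. ] [ 52.1  37.7 -13.7] pca -11.4 z 0.0086 hi [0.47  0.251 0.017]
side Pround 632 [456.6 171.4] [59.4 58.1 78.1] pca 58.2 z 0.0085 hi [0.457 0.176 0.016]
side tray 5845 [514.4 198.1] [225.9 164.7 -12.8] pca -17.7 z 0.0165 hi None
```

View pics/crop1.png

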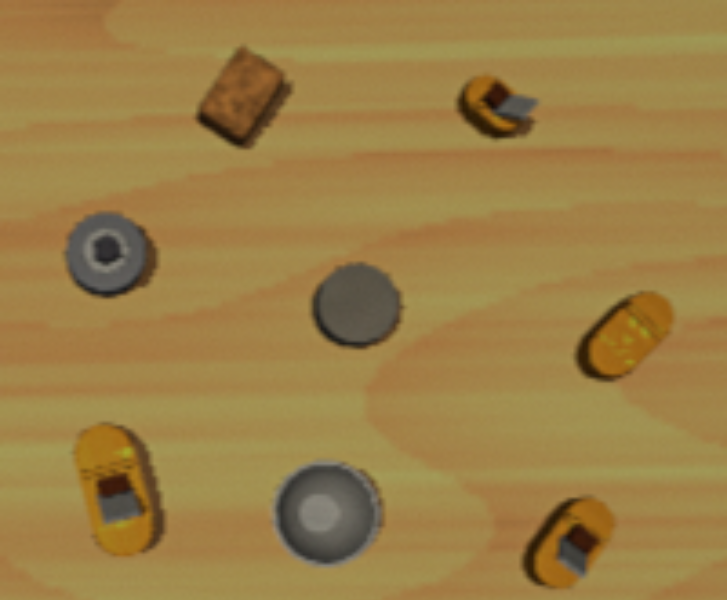

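The crop confirms it: bare body at (628,335), clamp disc at (107,252), plain stone at (357,305), and the irons of the three planes visible. Now a small planner that prints the shifts in tool axes.

```bash
cat > plan.py <<'E'
# usage: plan.py x y z(mm) yaw nrows [x y z yaw nrows ...] ; prints rows from the present pose
import sys, numpy as np
from rig import monitor
s=monitor.observe(); R=np.array(s['tool_rot']); p=np.array(s['position'])*1000
yaw=np.degrees(np.arctan2(R[1,0],R[0,0]))
print('t',round(s['time_s'],2),'p',np.round(p,1),'yaw',round(yaw,2),'tilt',np.round(R[:2,2],4),'w',round(s['grip_width']*1000,1),'F',np.round(s['ft_force'],1),'g',round(float(np.max(s['gripper_force'])),1))
a=list(map(float,sys.argv[1:]))
tr=[];tw=[]
for i in range(0,len(a),5):
    t=np.array(a[i:i+3]); ty=a[i+3]; n=int(a[i+4]); dy=(ty-yaw+90)%180-90
    d=(t-p)/n
    for k in range(n):
        c,sn=np.cos(np.radians(yaw)),np.sin(np.radians(yaw))
        v=np.round([(c*d[0]+sn*d[1])/100,(sn*d[0]-c*d[1])/100,-d[2]/100],3)
        tr.append(v.tolist()); w=round(-dy/n/180,4); tw.append(w); yaw-=w*180
    p=t
print(tr,tw)
E
python3 plan.py 452 -23.5 100 14.3 10
```

```text
t 1.2 p [ 240.6 -494.5  231.3] yaw 25.94 tilt [-0.      0.0001] w 85.4 F [ 0.9 -0.3 -0.5] g 0.0
[[0.396, -0.331, 0.131], [0.389, -0.339, 0.131], [0.382, -0.347, 0.131], [0.375, -0.355, 0.131], [0.368, -0.362, 0.131], [0.36, -0.37, 0.131], [0.353, -0.377, 0.131], [0.345, -0.384, 0.131], [0.337, -0.391, 0.131], [0.329, -0.398, 0.131]] [np.float64(0.0065), np.float64(0.0065), np.float64(0.0065), np.float64(0.0065), np.float64(0.0065), np.float64(0.0065), np.float64(0.0065), np.float64(0.0065), np.float64(0.0065), np.float64(0.0065)]
```

step_arm --fingers '[-1,-1,-1,-1,-1,-1,-1,-1,-1,-1]' --pt "0.395 -0.33 0.13" --pt "0.39 -0.34 0.13" --pt "0.38 -0.345 0.13" --pt "0.375 -0.355 0.13" --pt "0.37 -0.36 0.13" --pt "0.36 -0.37 0.13" --pt "0.355 -0.375 0.13" --pt "0.345 -0.385 0.13" --pt "0.335 -0.39 0.13" --pt "0.33 -0.4 0.13" --twist '[0.0065,0.0065,0.0065,0.0065,0.0065,0.0065,0.0065,0.0065,0.0065,0.0065]'

```text
time_s: 2.45
position: [0.4529, -0.0224, 0.1011]
tool_rot: [[0.969, 0.245, 0.001], [0.245, -0.969, -0.0], [0.001, 0.001, -1.0]]
ft_force: [0.5, -0.9, -0.5]
grip_width: 0.0854
gripper_force: 0.0
```

```bash
python3 plan.py 452 -23.5 35 14.3 3 452 -23.5 8 14.3 2
```

```text
t 2.45 p [452.9 -22.4 101.1] yaw 14.2 tilt [ 0.0008 -0.0003] w 85.4 F [ 0.5 -0.9 -0.5] g 0.0
[[-0.004, 0.003, 0.22], [-0.004, 0.003, 0.22], [-0.004, 0.003, 0.22], [0.0, 0.0, 0.135], [0.0, 0.0, 0.135]] [np.float64(-0.0002), np.float64(-0.0002), np.float64(-0.0002), np.float64(0.0), np.float64(0.0)]
```

step_arm --fingers '[-1,-1,-1,-1,-1,-1,1,1,1,1]' --pt "-0.005 0.005 0.22" --pt "-0.005 0.005 0.22" --pt "0 0 0.22" --pt "0 0 0.135" --pt "0 0 0.135" --pt "0 0 0" --pt "0 0 0" --pt "0 0 0" --pt "0 0 0" --pt "0 0 0" --twist '[0,0,0,0,0,0,0,0,0,0]' --force 40

```text
time_s: 3.7
position: [0.4517, -0.0252, 0.0089]
tool_rot: [[0.969, 0.246, 0.001], [0.246, -0.969, -0.0], [0.001, 0.001, -1.0]]
ft_force: [-0.5, -0.1, 6.5]
grip_width: 0.0331
gripper_force: 40.3
```

```bash
python3 plan.py 452 -23.5 80 14.3 2 574.8 223.2 80 -12.9 6 574.8 223.2 30 -12.9 2; python3 - <<'E'
from h import *
p,d=optics.get_image('side'); cv2.imwrite('pics/g1.png',cv2.resize(p[60:360,180:480],(600,600)))
E
```

```text
t 3.7 p [451.7 -25.2   8.9] yaw 14.25 tilt [ 0.001  -0.0003] w 33.1 F [-0.5 -0.1  6.5] g 40.3
[[0.003, -0.008, -0.356], [0.003, -0.008, -0.356], [0.3, -0.348, -0.0], [0.271, -0.371, -0.0], [0.241, -0.391, -0.0], [0.21, -0.409, -0.0], [0.177, -0.424, -0.0], [0.142, -0.437, -0.0], [0.0, -0.0, 0.25], [0.0, -0.0, 0.25]] [np.float64(-0.0001), np.float64(-0.0001), np.float64(0.0252), np.float64(0.0252), np.float64(0.0252), np.float64(0.0252), np.float64(0.0252), np.float64(0.0252), np.float64(-0.0001), np.float64(-0.0001)]
```

View pics/g1.png

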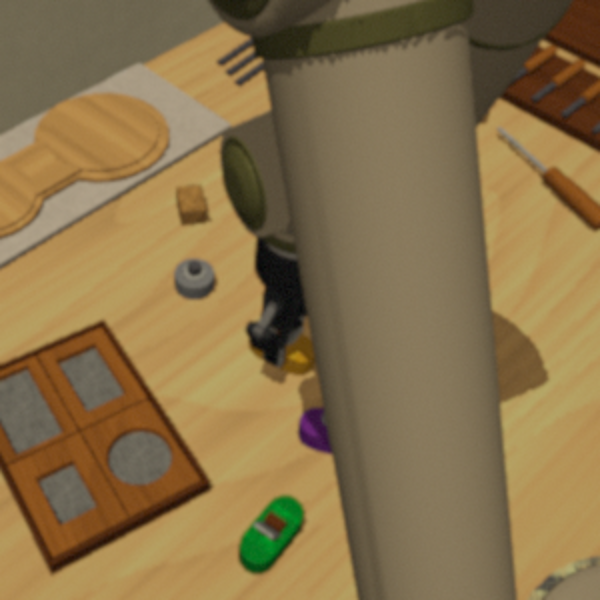

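The picture shows the gripper closed on the long plane at about (290,350). The opening of 33 mm matches its 34 mm width. Lift and carry it to the long pocket.

step_arm --fingers '[1,1,1,1,1,1,1,1,1,1]' --pt "0 0 -0.35" --pt "0 0 -0.35" --pt "0.3 -0.35 0" --pt "0.27 -0.37 0" --pt "0.24 -0.39 0" --pt "0.21 -0.41 0" --pt "0.175 -0.425 0" --pt "0.14 -0.435 0" --pt "0 0 0.2" --pt "0 0 0.1" --twist '[0,0,0.025,0.025,0.025,0.025,0.025,0.025,0,0]'

```text
time_s: 5.0
position: [0.5725, 0.222, 0.0468]
tool_rot: [[0.975, -0.22, -0.003], [-0.22, -0.975, -0.001], [-0.003, 0.001, -1.0]]
ft_force: [-1.3, 0.2, -2.9]
grip_width: 0.0331
gripper_force: 41.7
```

```bash
python3 plan.py 574.8 223.2 24 -12.9 3 574.8 223.2 17 -12.9 4;  python3 - <<'E'
from h import *
p,d=optics.get_image('side'); cv2.imwrite('pics/g2.png',cv2.resize(p[180:380,130:330],(600,600)))
E
```

```text
t 5.0 p [572.5 222.   46.8] yaw -12.72 tilt [-0.0028 -0.0006] w 33.1 F [-1.3  0.2 -2.9] g 41.7
[[0.007, -0.006, 0.076], [0.007, -0.006, 0.076], [0.007, -0.006, 0.076], [0.0, -0.0, 0.018], [0.0, -0.0, 0.018], [0.0, -0.0, 0.018], [0.0, -0.0, 0.018]] [np.float64(0.0003), np.float64(0.0003), np.float64(0.0003), np.float64(0.0), np.float64(0.0), np.float64(0.0), np.float64(0.0)]
```

View pics/g2.png

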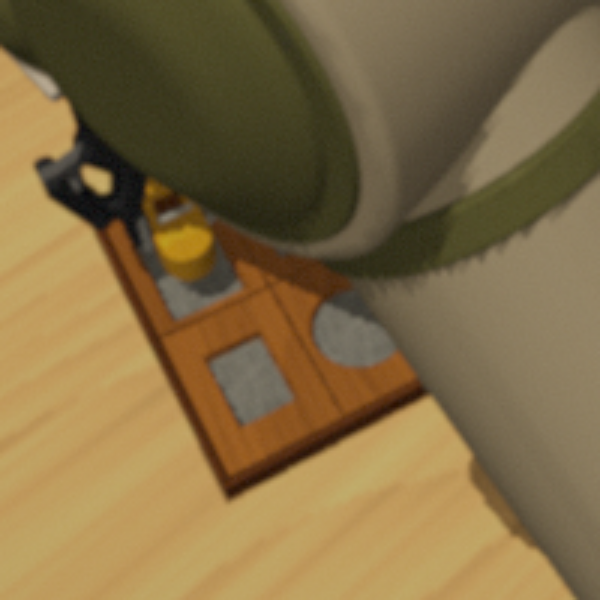

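The plane hangs level over its pocket, with its near end at (190,255). Lower it.

step_arm --fingers '[1,1,1,1,1,1,1]' --pt "0.01 -0.005 0.08" --pt "0.01 -0.005 0.08" --pt "0 -0.005 0.07" --pt "0 0 0.02" --pt "0 0 0.02" --pt "0 0 0.01" --pt "0 0 0" --twist '[0.001,0,0,0,0,0,0]'

```text
time_s: 5.92
position: [0.5757, 0.2228, 0.0204]
tool_rot: [[0.975, -0.224, 0.0], [-0.224, -0.975, 0.0], [0.0, -0.0, -1.0]]
ft_force: [-0.2, -0.4, -3.0]
grip_width: 0.0336
gripper_force: 41.7
```

step_arm --fingers '[1,1,1]' --pt "0 0 0.01" --pt "0 0 0.01" --pt "0 0 0" --twist '[0,0,0]'

```text
time_s: 6.3
position: [0.5757, 0.2228, 0.0182]
tool_rot: [[0.975, -0.224, -0.0], [-0.224, -0.975, -0.0], [-0.0, 0.0, -1.0]]
ft_force: [-0.5, 0.3, -3.4]
grip_width: 0.0333
gripper_force: 41.7
```

step_arm --fingers '[1,1,1]' --pt "0 0 0.005" --pt "0 0 0.005" --pt "0 0 0" --twist '[0,0,0]'

```text
time_s: 6.68
position: [0.5758, 0.2228, 0.0179]
tool_rot: [[0.975, -0.224, 0.0], [-0.224, -0.975, 0.0], [0.0, -0.0, -1.0]]
ft_force: [-4.1, -0.8, 5.4]
grip_width: 0.033
gripper_force: 42.6
```

Contact: the load on the wrist is gone and the floor is at about 9 mm. Release a little and rise.

step_arm --fingers '[-0.1,-0.1,-0.1,-0.15,-0.15,-0.15,-1]' --pt "0 0 0" --pt "0 0 0" --pt "0 0 0" --pt "0 0 -0.1" --pt "0 0 -0.3" --pt "0 0 -0.5" --pt "0 0 -0.3" --twist '[0,0,0,0,0,0,0]'

```text
time_s: 7.55
position: [0.5763, 0.223, 0.1406]
tool_rot: [[0.975, -0.224, 0.004], [-0.224, -0.975, 0.001], [0.003, -0.001, -1.0]]
ft_force: [1.2, -0.1, -0.3]
grip_width: 0.0658
gripper_force: 0.0
```

```bash
python3 plan.py 420 -275.3 120 -38 10; python3 - <<'E'
from meas import *
for n in('side','top'):
    p,d=optics.get_image(n); cv2.imwrite(f'pics/r1{n}.png',p)
    try: print(top(n,d,(.575,.223),.047,.026,.038))
    except Exception as e: print(e)
E
```

```text
t 7.55 p [576.3 223.  140.6] yaw -12.93 tilt [0.0035 0.0007] w 65.8 F [ 1.2 -0.1 -0.3] g 0.0
[[-0.041, 0.521, 0.021], [-0.018, 0.522, 0.021], [0.005, 0.522, 0.021], [0.028, 0.522, 0.021], [0.05, 0.52, 0.021], [0.073, 0.517, 0.021], [0.095, 0.513, 0.021], [0.118, 0.509, 0.021], [0.14, 0.503, 0.021], [0.162, 0.497, 0.021]] [np.float64(0.0139), np.float64(0.0139), np.float64(0.0139), np.float64(0.0139), np.float64(0.0139), np.float64(0.0139), np.float64(0.0139), np.float64(0.0139), np.float64(0.0139), np.float64(0.0139)]
(477, array([575.1, 225.6]), array([ 75.6,  34.2, -13. ]), 'pca', np.float64(-12.7), 'z', 0.0342, 'hi', array([0.564, 0.236, 0.427]))
(274, array([572.9, 225.3]), array([ 68.9,  34.8, -13.5]), 'pca', np.float64(-34.6), 'z', 0.0339, 'hi', array([0.565, 0.22 , 0.438]))
```

The long plane is seated at (575,224), yaw −13°, top at 35 mm. Next is the middle plane.

step_arm --fingers '[-1,-1,-1,-1,-1,-1,-1,-1,-1,-1]' --pt "-0.04 0.52 0.02" --pt "-0.02 0.52 0.02" --pt "0.005 0.52 0.02" --pt "0.03 0.52 0.02" --pt "0.05 0.52 0.02" --pt "0.075 0.515 0.02" --pt "0.095 0.515 0.02" --pt "0.12 0.51 0.02" --pt "0.14 0.505 0.02" --pt "0.16 0.495 0.02" --twist '[0.014,0.014,0.014,0.014,0.014,0.014,0.014,0.014,0.014,0.014]'

```text
time_s: 8.9
position: [0.4182, -0.2763, 0.1169]
tool_rot: [[0.786, -0.619, -0.0], [-0.619, -0.786, 0.001], [-0.001, -0.0, -1.0]]
ft_force: [0.6, 0.5, -0.3]
grip_width: 0.0853
gripper_force: 0.0
```

```bash
python3 plan.py 420 -275.3 40 -38 3 420 -275.3 9 -38 2;  python3 - <<'E'
from meas import *
d=optics.get_image('top')[1]
print(top('top',d,(.42,-.275),.04,.017,.028))
E
```

```text
t 8.9 p [ 418.2 -276.3  116.9] yaw -38.23 tilt [-0.0004  0.0006] w 85.3 F [ 0.6  0.5 -0.3] g 0.0
[[0.003, -0.006, 0.256], [0.003, -0.006, 0.256], [0.003, -0.006, 0.256], [0.0, -0.0, 0.155], [0.0, -0.0, 0.155]] [np.float64(-0.0004), np.float64(-0.0004), np.float64(-0.0004), np.float64(-0.0), np.float64(-0.0)]
(210, array([ 415.8, -273.2]), array([ 44.5,  29. , -36.1]), 'pca', np.float64(-43.4), 'z', 0.023, 'hi', array([ 0.419, -0.258,  0.41 ]))
```

step_arm --fingers '[-1,-1,-1,-1,-1,-1,1,1,1,1]' --pt "0.005 -0.005 0.255" --pt "0.005 -0.01 0.255" --pt "0 -0.005 0.255" --pt "0 0 0.155" --pt "0 0 0.155" --pt "0 0 0" --pt "0 0 0" --pt "0 0 0" --pt "0 0 0" --pt "0 0 0" --twist '[0,0,0,0,0,0,0,0,0,0]' --force 40

```text
time_s: 10.2
position: [0.4213, -0.2742, 0.0104]
tool_rot: [[0.787, -0.618, 0.001], [-0.618, -0.787, -0.001], [0.001, 0.0, -1.0]]
ft_force: [-2.0, -0.1, 4.9]
grip_width: 0.027
gripper_force: 40.1
```

```bash
python3 plan.py 420 -275.3 90 -38 2 557.8 149.1 90 -12.9 8
```

```text
t 10.2 p [ 421.3 -274.2   10.4] yaw -38.14 tilt [ 0.0006 -0.0008] w 27.0 F [-2.  -0.1  4.9] g 40.1
[[-0.002, 0.009, -0.398], [-0.002, 0.009, -0.398], [-0.191, -0.524, -0.0], [-0.162, -0.534, -0.0], [-0.132, -0.542, -0.0], [-0.103, -0.548, -0.0], [-0.073, -0.553, -0.0], [-0.042, -0.556, -0.0], [-0.012, -0.558, -0.0], [0.019, -0.557, -0.0]] [np.float64(-0.0004), np.float64(-0.0004), np.float64(-0.0174), np.float64(-0.0174), np.float64(-0.0174), np.float64(-0.0174), np.float64(-0.0174), np.float64(-0.0174), np.float64(-0.0174), np.float64(-0.0174)]
```

step_arm --fingers '[1,1,1,1,1,1,1,1,1,1]' --pt "0 0.01 -0.4" --pt "0 0.01 -0.4" --pt "-0.19 -0.525 0" --pt "-0.16 -0.535 0" --pt "-0.13 -0.54 0" --pt "-0.105 -0.55 0" --pt "-0.075 -0.555 0" --pt "-0.04 -0.555 0" --pt "-0.01 -0.56 0" --pt "0.02 -0.555 0" --twist '[0,0,-0.0175,-0.0175,-0.0175,-0.0175,-0.0175,-0.0175,-0.0175,-0.0175]'

```text
time_s: 11.45
position: [0.5592, 0.1506, 0.0897]
tool_rot: [[0.975, -0.222, -0.0], [-0.222, -0.975, -0.0], [-0.0, 0.0, -1.0]]
ft_force: [1.6, -0.4, -1.9]
grip_width: 0.0271
gripper_force: 40.3
```

```bash
python3 plan.py 557.8 149.1 40 -12.9 2 557.8 149.1 23 -12.9 2
```

```text
t 11.45 p [559.2 150.6  89.7] yaw -12.83 tilt [-0.0003 -0.    ] w 27.1 F [ 1.6 -0.4 -1.9] g 40.3
[[-0.005, 0.009, 0.249], [-0.005, 0.009, 0.249], [0.0, -0.0, 0.085], [0.0, -0.0, 0.085]] [np.float64(0.0002), np.float64(0.0002), np.float64(0.0), np.float64(0.0)]
```

step_arm --fingers '[1,1,1,1,1,1]' --pt "0 0.005 0.25" --pt "0 0.005 0.25" --pt "0 0 0.1" --pt "0 0 0.06" --pt "0 0 0.02" --pt "0 0 0" --twist '[0,0,0,0,0,0]'

```text
time_s: 12.2
position: [0.5591, 0.1477, 0.0224]
tool_rot: [[0.975, -0.224, 0.001], [-0.224, -0.975, 0.0], [0.001, -0.0, -1.0]]
ft_force: [0.3, -0.6, -1.0]
grip_width: 0.0269
gripper_force: 40.3
```

```bash
python3 plan.py 557.8 149.1 19.4 -12.9 2;  python3 - <<'E'
from h import *
p,d=optics.get_image('side'); cv2.imwrite('pics/g3.png',cv2.resize(p[180:380,130:330],(600,600)))
E
```

```text
t 12.2 p [559.1 147.7  22.4] yaw -12.95 tilt [0.0009 0.0001] w 26.9 F [ 0.3 -0.6 -1. ] g 40.3
[[-0.008, -0.006, 0.015], [-0.008, -0.006, 0.015]] [np.float64(-0.0001), np.float64(-0.0001)]
```

View pics/g3.png

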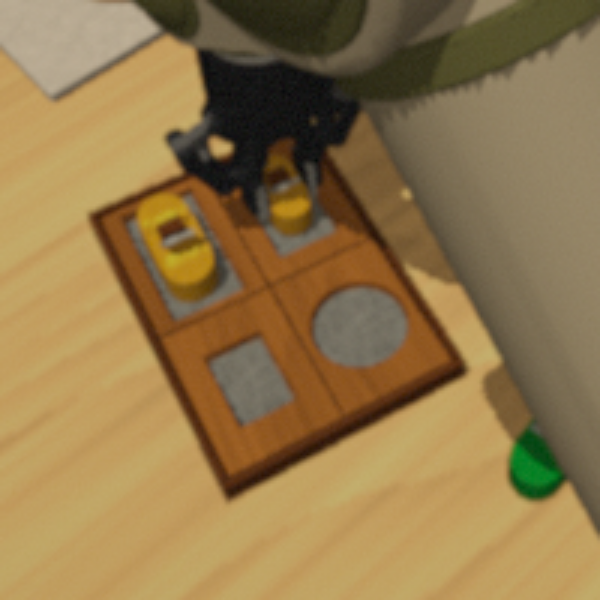

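The long plane is seated (180,245) and the middle one is just above its pocket (290,210). Lower it to the floor.

step_arm --fingers '[1,1,1,1,1]' --pt "-0.01 -0.005 0.01" --pt "-0.005 -0.005 0.01" --pt "0 0 0.01" --pt "0 0 0.005" --pt "0 0 0" --twist '[0,0,0,0,0]'

```text
time_s: 12.88
position: [0.5575, 0.1492, 0.0194]
tool_rot: [[0.975, -0.224, 0.0], [-0.224, -0.975, 0.0], [0.0, -0.0, -1.0]]
ft_force: [-5.1, 0.1, 8.9]
grip_width: 0.0268
gripper_force: 41.7
```

step_arm --fingers '[0.05,0.05,0.05,0.0,0.0,0.0,-1]' --pt "0 0 0" --pt "0 0 0" --pt "0 0 0" --pt "0 0 -0.1" --pt "0 0 -0.3" --pt "0 0 -0.5" --pt "0 0 -0.3" --twist '[0,0,0,0,0,0,0]'

```text
time_s: 13.75
position: [0.5581, 0.1491, 0.1414]
tool_rot: [[0.975, -0.224, 0.003], [-0.224, -0.975, 0.0], [0.003, -0.001, -1.0]]
ft_force: [-1.0, 0.5, 0.0]
grip_width: 0.0593
gripper_force: 0.0
```

```bash
python3 plan.py 666 -240.5 120 43 10; python3 - <<'E'
from meas import *
for n in('side','top'):
    p,d=optics.get_image(n)
    for c,r in (((.575,.224),.047),((.558,.149),.037)):
      try: print(top(n,d,c,r,.026,.038))
      except Exception as e: print('none')
    try: print('short',top(n,d,(.666,-.24),.03,.015,.026))
    except Exception as e: print('none')
    if n=='top': cv2.imwrite('pics/t3.png',cv2.resize(p[100:160,360:430],(700,600),interpolation=cv2.INTER_CUBIC))
E
```

```text
t 13.75 p [558.1 149.1 141.4] yaw -12.93 tilt [0.0033 0.0002] w 59.3 F [-1.   0.5  0. ] g 0.0
[[0.192, 0.356, 0.021], [0.157, 0.373, 0.021], [0.12, 0.386, 0.021], [0.081, 0.396, 0.021], [0.042, 0.402, 0.021], [0.003, 0.404, 0.021], [-0.036, 0.403, 0.021], [-0.076, 0.397, 0.021], [-0.114, 0.388, 0.021], [-0.151, 0.375, 0.021]] [np.float64(-0.0311), np.float64(-0.0311), np.float64(-0.0311), np.float64(-0.0311), np.float64(-0.0311), np.float64(-0.0311), np.float64(-0.0311), np.float64(-0.0311), np.float64(-0.0311), np.float64(-0.0311)]
(471, array([574.7, 225.6]), array([ 74.3,  34.5, -13.3]), 'pca', np.float64(-12.7), 'z', 0.0343, 'hi', array([0.557, 0.211, 0.384]))
(251, array([558.8, 151.5]), array([ 56.6,  28.3, -14.1]), 'pca', np.float64(-11.5), 'z', 0.0321, 'hi', array([0.547, 0.161, 0.249]))
short (0, array([0., 0.]), array([0., 0., 0.]), 'pca', np.float64(-90.0), 'z', nan, 'hi', None)
(0, array([0., 0.]), array([0., 0., 0.]), 'pca', np.float64(-90.0), 'z', nan, 'hi', array([0.564, 0.195, 0.443]))
(137, array([555.9, 151.6]), array([ 47.5,  28.3, -16.9]), 'pca', np.float64(-12.8), 'z', 0.032, 'hi', array([0.553, 0.148, 0.441]))
short (116, array([ 666.4, -241.4]), array([36.6, 22.3, 48.3]), 'pca', np.float64(37.6), 'z', 0.0204, 'hi', array([ 0.66 , -0.249,  0.035]))meas.py:10: RuntimeWarning: Mean of empty slice.
  e=w[:,:2]-w[:,:2].mean(0); k=np.linalg.eigh(e.T@e)[1][:,1]
  ret = um.true_divide(
  return _methods._mean(a, axis=axis, dtype=dtype,
  ret = ret.dtype.type(ret / rcount)
```

View pics/t3.png

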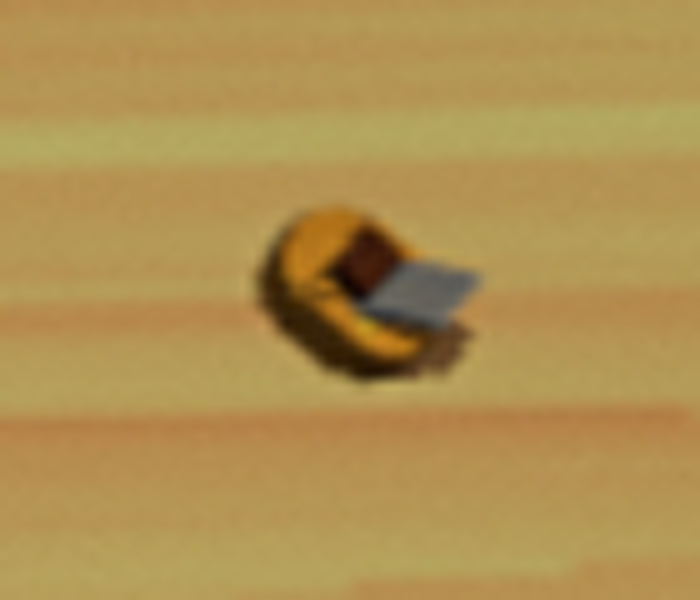

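The crop shows the short plane with its round end at (330,215) and its straight left edge running about 45° down to the right. The iron leans toward the lower right, so its yaw is about 45°. Fetch it.

step_arm --fingers '[-1,-1,-1,-1,-1,-1,-1,-1,-1,-1]' --pt "0.19 0.355 0.02" --pt "0.155 0.37 0.02" --pt "0.12 0.385 0.02" --pt "0.08 0.395 0.02" --pt "0.04 0.4 0.02" --pt "0 0.405 0.02" --pt "-0.04 0.405 0.02" --pt "-0.08 0.395 0.02" --pt "-0.12 0.385 0.02" --pt "-0.155 0.375 0.02" --twist '[-0.032,-0.032,-0.032,-0.032,-0.032,-0.032,-0.032,-0.032,-0.032,-0.032]'

```text
time_s: 15.1
position: [0.6676, -0.2404, 0.1174]
tool_rot: [[0.709, 0.705, -0.001], [0.705, -0.709, 0.001], [-0.0, -0.001, -1.0]]
ft_force: [-0.5, -0.1, -0.1]
grip_width: 0.0853
gripper_force: 0.0
```

```bash
python3 plan.py 666.2 -240.8 40 45 3 666.2 -240.8 10 45 2
```

```text
t 15.1 p [ 667.6 -240.4  117.4] yaw 44.85 tilt [-0.0012  0.0007] w 85.3 F [-0.5 -0.1 -0.1] g 0.0
[[-0.004, -0.002, 0.258], [-0.004, -0.002, 0.258], [-0.004, -0.002, 0.258], [0.0, 0.0, 0.15], [0.0, 0.0, 0.15]] [np.float64(-0.0003), np.float64(-0.0003), np.float64(-0.0003), np.float64(0.0), np.float64(0.0)]
```

step_arm --fingers '[-1,-1,-1,-1,-1,-1,1,1,1,1]' --pt "-0.005 0 0.26" --pt "-0.005 0 0.26" --pt "0 0 0.26" --pt "0 0 0.15" --pt "0 0 0.145" --pt "0 0 0" --pt "0 0 0" --pt "0 0 0" --pt "0 0 0" --pt "0 0 0" --twist '[0,0,0,0,0,0,0,0,0,0]' --force 35

```text
time_s: 16.35
position: [0.6672, -0.2401, 0.0114]
tool_rot: [[0.711, 0.703, 0.001], [0.703, -0.711, -0.001], [0.0, 0.001, -1.0]]
ft_force: [-0.2, 0.2, 0.4]
grip_width: 0.0207
gripper_force: 35.0
```

```bash
python3 plan.py 666.2 -240.8 90 45 2 471.4 246.9 90 -12.9 10
```

```text
t 16.35 p [ 667.2 -240.1   11.4] yaw 44.66 tilt [ 0.001  -0.0005] w 20.7 F [-0.2  0.2  0.4] g 35.0
[[-0.006, -0.001, -0.393], [-0.006, -0.001, -0.393], [0.207, -0.483, -0.0], [0.157, -0.501, -0.0], [0.106, -0.514, -0.0], [0.053, -0.522, -0.0], [0.0, -0.525, -0.0], [-0.053, -0.523, -0.0], [-0.105, -0.515, -0.0], [-0.157, -0.501, -0.0], [-0.206, -0.483, -0.0], [-0.254, -0.46, -0.0]] [np.float64(-0.0009), np.float64(-0.0009), np.float64(0.0322), np.float64(0.0322), np.float64(0.0322), np.float64(0.0322), np.float64(0.0322), np.float64(0.0322), np.float64(0.0322), np.float64(0.0322), np.float64(0.0322), np.float64(0.0322)]
```

step_arm --fingers '[1,1,1,1,1,1,1,1,1,1]' --pt "0 0 -0.45" --pt "0 0 -0.45" --pt "0.205 -0.485 0" --pt "0.155 -0.5 0" --pt "0.105 -0.515 0" --pt "0.055 -0.52 0" --pt "0 -0.525 0" --pt "-0.055 -0.525 0" --pt "-0.105 -0.515 0" --pt "-0.155 -0.5 0" --twist '[0,0,0.032,0.032,0.032,0.032,0.032,0.032,0.032,0.032]'

```text
time_s: 17.6
position: [0.5113, 0.152, 0.101]
tool_rot: [[1.0, -0.028, 0.0], [-0.028, -1.0, 0.0], [0.0, -0.0, -1.0]]
ft_force: [-0.3, 0.9, -0.5]
grip_width: 0.0208
gripper_force: 34.8
```

```bash
python3 plan.py 471.4 246.9 95 -12.9 2 471.4 246.9 30 -12.9 2
```

```text
t 17.6 p [511.3 152.  101. ] yaw -1.62 tilt [0.0002 0.0001] w 20.8 F [-0.3  0.9 -0.5] g 34.8
[[-0.213, -0.469, 0.03], [-0.258, -0.446, 0.03], [0.0, -0.0, 0.325], [0.0, -0.0, 0.325]] [np.float64(0.0313), np.float64(0.0313), np.float64(0.0), np.float64(0.0)]
```

step_arm --fingers '[1,1,1,1,1,1,1]' --pt "-0.215 -0.47 0.03" --pt "-0.26 -0.445 0.03" --pt "0 0 0" --pt "0 0 0.35" --pt "0 0 0.3" --pt "0 0 0.03" --pt "0 0 0" --twist '[0.0315,0.0315,0,0,0,0,0]'

```text
time_s: 18.48
position: [0.4722, 0.2451, 0.0276]
tool_rot: [[0.975, -0.221, 0.001], [-0.221, -0.975, 0.0], [0.001, -0.0, -1.0]]
ft_force: [-0.1, -0.1, -0.1]
grip_width: 0.0207
gripper_force: 34.8
```

```bash
python3 plan.py 471.4 246.9 20.5 -12.9 4;  python3 - <<'E'
from h import *
p,d=optics.get_image('side'); cv2.imwrite('pics/g4.png',cv2.resize(p[180:380,130:330],(600,600)))
E
```

```text
t 18.48 p [472.2 245.1  27.6] yaw -12.78 tilt [0.0009 0.0002] w 20.7 F [-0.1 -0.1 -0.1] g 34.8
[[-0.003, -0.004, 0.018], [-0.003, -0.004, 0.018], [-0.003, -0.004, 0.018], [-0.003, -0.004, 0.018]] [np.float64(0.0002), np.float64(0.0002), np.float64(0.0002), np.float64(0.0002)]
```

View pics/g4.png

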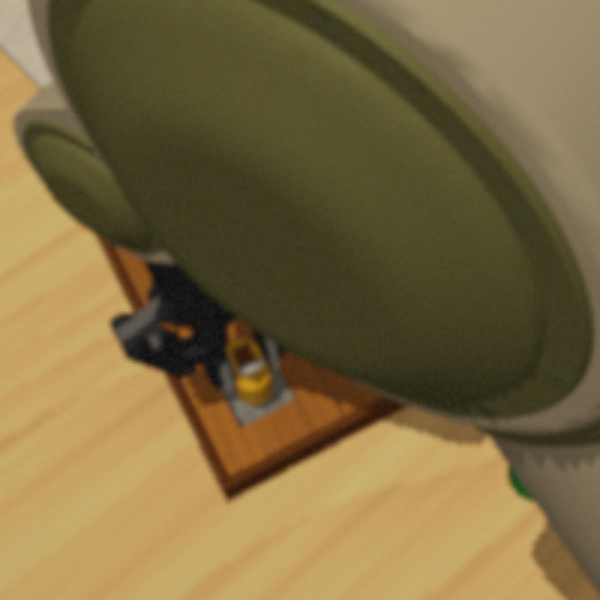

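The short plane is above its pocket, with its near end at (255,390). Lower it gently.

step_arm --fingers '[1,1,1,1,1,1]' --pt "-0.005 -0.01 0.02" --pt "-0.005 -0.005 0.02" --pt "0 0 0.015" --pt "0 0 0.01" --pt "0 0 0.005" --pt "0 0 0" --twist '[0,0,0,0,0,0]'

```text
time_s: 19.27
position: [0.4708, 0.2471, 0.0204]
tool_rot: [[0.975, -0.221, 0.0], [-0.221, -0.975, 0.0], [0.0, -0.0, -1.0]]
ft_force: [-2.1, -0.3, 5.6]
grip_width: 0.021
gripper_force: 35.6
```

Contact. Release and rise.

step_arm --fingers '[0.2,0.2,0.2,0.2,0.2,0.15,-1]' --pt "0 0 0" --pt "0 0 0" --pt "0 0 0" --pt "0 0 -0.1" --pt "0 0 -0.3" --pt "0 0 -0.5" --pt "0 0 -0.3" --twist '[0,0,0,0,0,0,0]'

```text
time_s: 20.15
position: [0.4713, 0.2472, 0.1428]
tool_rot: [[0.975, -0.221, 0.003], [-0.221, -0.975, 0.001], [0.003, -0.002, -1.0]]
ft_force: [0.3, 0.3, 0.1]
grip_width: 0.0535
gripper_force: 0.0
```

```bash
python3 plan.py 554.7 -161 130 -12.9 8; python3 - <<'E' 2>/dev/null
from meas import *
for n in('side','top'):
    p,d=optics.get_image(n)
    print(n,'s',top(n,d,(.471,.247),.027,.024,.038))
    print('stone',top(n,d,(.555,-.161),.035,.015,.026))
E
```

```text
t 20.15 p [471.3 247.2 142.8] yaw -12.75 tilt [0.0031 0.0008] w 53.5 F [0.3 0.3 0.1] g 0.0
[[0.214, 0.475, 0.016], [0.215, 0.475, 0.016], [0.215, 0.475, 0.016], [0.215, 0.474, 0.016], [0.215, 0.474, 0.016], [0.215, 0.474, 0.016], [0.215, 0.474, 0.016], [0.215, 0.474, 0.016]] [np.float64(0.0001), np.float64(0.0001), np.float64(0.0001), np.float64(0.0001), np.float64(0.0001), np.float64(0.0001), np.float64(0.0001), np.float64(0.0001)]
side s (162, array([468.3, 250.4]), array([37.7, 21.9, -9.3]), 'pca', np.float64(-10.4), 'z', 0.0304, 'hi', array([0.461, 0.246, 0.439]))
stone (0, array([0., 0.]), array([0., 0., 0.]), 'pca', np.float64(-90.0), 'z', nan, 'hi', None)
top s (76, array([470.4, 243.9]), array([34.9, 16.2, 12.8]), 'pca', np.float64(5.1), 'z', 0.03, 'hi', array([0.47 , 0.242, 0.443]))
stone (400, array([ 554.5, -161.6]), array([44.6, 44.3, 21.5]), 'pca', np.float64(-39.1), 'z', 0.0206, 'hi', None)
```

The short plane is seated (top at 31 mm). The stone is at (554.6, −161.3). Turn the gripper so that it closes along the tray's long side.

```bash
python3 plan.py 554.7 -161.2 130 77 10
```

```text
t 20.25 p [472.2 247.5 143.6] yaw -12.75 tilt [0.0069 0.0018] w 67.9 F [ 0.3 -0.3 -0.8] g 0.0
[[0.171, 0.38, 0.014], [0.109, 0.402, 0.014], [0.045, 0.415, 0.014], [-0.02, 0.416, 0.014], [-0.085, 0.408, 0.014], [-0.148, 0.39, 0.014], [-0.207, 0.362, 0.014], [-0.261, 0.325, 0.014], [-0.308, 0.281, 0.014], [-0.348, 0.229, 0.014]] [np.float64(-0.0499), np.float64(-0.0499), np.float64(-0.0499), np.float64(-0.0499), np.float64(-0.0499), np.float64(-0.0499), np.float64(-0.0499), np.float64(-0.0499), np.float64(-0.0499), np.float64(-0.0499)]
```

step_arm --fingers '[-1,-1,-1,-1,-1,-1,-1,-1,-1,-1]' --pt "0.17 0.38 0.01" --pt "0.11 0.4 0.01" --pt "0.045 0.415 0.01" --pt "-0.02 0.415 0.01" --pt "-0.085 0.41 0.02" --pt "-0.15 0.39 0.02" --pt "-0.205 0.36 0.02" --pt "-0.26 0.325 0.02" --pt "-0.31 0.28 0.01" --pt "-0.35 0.23 0.01" --twist '[-0.05,-0.05,-0.05,-0.05,-0.05,-0.05,-0.05,-0.05,-0.05,-0.05]'

```text
time_s: 21.5
position: [0.5535, -0.1626, 0.1251]
tool_rot: [[0.216, 0.976, -0.001], [0.976, -0.216, 0.001], [0.0, -0.001, -1.0]]
ft_force: [0.3, -0.1, 0.6]
grip_width: 0.0853
gripper_force: 0.0
```

```bash
python3 plan.py 554.7 -161.2 40 77 3 554.7 -161.2 9 77 2
```

```text
t 21.5 p [ 553.5 -162.6  125.1] yaw 77.53 tilt [-0.0011  0.0007] w 85.3 F [ 0.3 -0.1  0.6] g 0.0
[[0.005, 0.003, 0.284], [0.005, 0.003, 0.284], [0.005, 0.003, 0.284], [0.0, 0.0, 0.155], [0.0, 0.0, 0.155]] [np.float64(0.001), np.float64(0.001), np.float64(0.001), np.float64(-0.0), np.float64(-0.0)]
```

step_arm --fingers '[-1,-1,-1,-1,-1,-1,1,1,1,1]' --pt "0.005 0.005 0.28" --pt "0.005 0.005 0.28" --pt "0.005 0 0.28" --pt "0 0 0.17" --pt "0 0 0.16" --pt "0 0 0" --pt "0 0 0" --pt "0 0 0" --pt "0 0 0" --pt "0 0 0" --twist '[0,0,0,0,0,0,0,0,0,0]' --force 30

```text
time_s: 22.75
position: [0.5553, -0.1603, 0.0098]
tool_rot: [[0.221, 0.975, 0.001], [0.975, -0.221, -0.001], [-0.0, 0.001, -1.0]]
ft_force: [-1.2, 1.0, 5.4]
grip_width: 0.0445
gripper_force: 30.3
```

```bash
python3 plan.py 554.7 -161.2 90 77.1 2 454.4 172.8 90 77.1 7
```

```text
t 22.75 p [ 555.3 -160.3    9.8] yaw 77.25 tilt [ 0.0012 -0.0007] w 44.5 F [-1.2  1.   5.4] g 30.3
[[-0.005, -0.002, -0.401], [-0.005, -0.002, -0.401], [0.433, -0.246, -0.0], [0.433, -0.246, -0.0], [0.433, -0.246, -0.0], [0.433, -0.246, -0.0], [0.433, -0.246, -0.0], [0.433, -0.246, -0.0], [0.433, -0.246, -0.0]] [np.float64(0.0004), np.float64(0.0004), np.float64(0.0), np.float64(0.0), np.float64(0.0), np.float64(0.0), np.float64(0.0), np.float64(0.0), np.float64(0.0)]
```

step_arm --fingers '[1,1,1,1,1,1,1,1,1,1]' --pt "0 0 -0.4" --pt "-0.01 0 -0.4" --pt "0.435 -0.245 0" --pt "0.435 -0.245 0" --pt "0.435 -0.245 0" --pt "0.435 -0.245 0" --pt "0.435 -0.245 0" --pt "0.43 -0.245 0" --pt "0.43 -0.245 0" --pt "0 0 0" --twist '[0,0,0,0,0,0,0,0,0,0]'

```text
time_s: 24.0
position: [0.4533, 0.1752, 0.0891]
tool_rot: [[0.217, 0.976, 0.0], [0.976, -0.217, 0.0], [0.0, -0.0, -1.0]]
ft_force: [0.8, -1.1, -1.0]
grip_width: 0.0444
gripper_force: 31.2
```

```bash
python3 plan.py 454.4 172.8 26 77.1 2
```

```text
t 24.0 p [453.3 175.2  89.1] yaw 77.49 tilt [0.     0.0003] w 44.4 F [ 0.8 -1.1 -1. ] g 31.2
[[-0.01, 0.008, 0.315], [-0.01, 0.008, 0.315]] [np.float64(0.0011), np.float64(0.0011)]
```

step_arm --fingers '[1,1,1,1,1]' --pt "-0.01 0.01 0.35" --pt "-0.01 0 0.25" --pt "0 0 0.04" --pt "0 0 0" --pt "0 0 0" --twist '[0.002,0,0,0,0]'

```text
time_s: 24.62
position: [0.4557, 0.1705, 0.0258]
tool_rot: [[0.227, 0.974, 0.002], [0.974, -0.227, 0.0], [0.001, 0.002, -1.0]]
ft_force: [0.3, 0.2, -0.2]
grip_width: 0.0446
gripper_force: 31.2
```

```bash
python3 plan.py 454.4 172.8 18.8 77.1 4;  python3 - <<'E'
from h import *
p,d=optics.get_image('side'); cv2.imwrite('pics/g5.png',cv2.resize(p[180:380,130:330],(600,600)))
E
```

```text
t 24.62 p [455.7 170.5  25.8] yaw 76.87 tilt [0.0019 0.0002] w 44.6 F [ 0.3  0.2 -0.2] g 31.2
[[0.005, -0.004, 0.017], [0.005, -0.004, 0.017], [0.005, -0.004, 0.017], [0.005, -0.004, 0.017]] [np.float64(-0.0003), np.float64(-0.0003), np.float64(-0.0003), np.float64(-0.0003)]
```

View pics/g5.png

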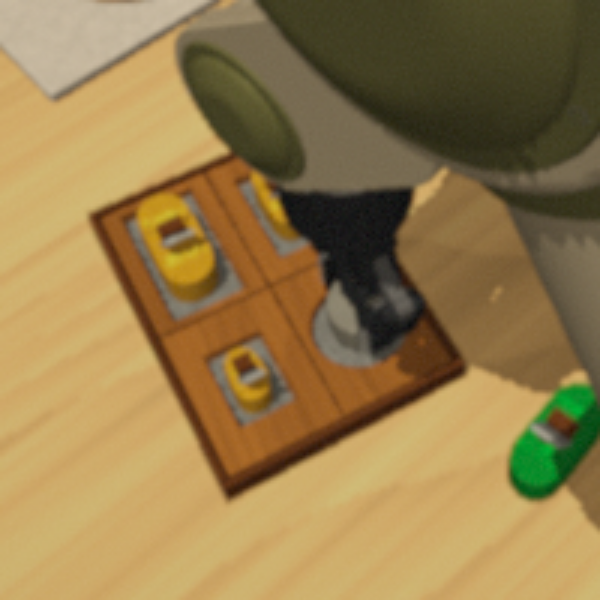

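The long plane (180,245) and the short plane (245,375) lie in their pockets, and the stone is above the round pocket at (350,310). Lower it.

step_arm --fingers '[1,1,1,1,1,1]' --pt "0.01 -0.005 0.02" --pt "0.01 -0.005 0.02" --pt "0 0 0.015" --pt "0 0 0.01" --pt "0 0 0.005" --pt "0 0 0" --twist '[0,0,0,0,0,0]'

```text
time_s: 25.42
position: [0.4545, 0.1729, 0.0187]
tool_rot: [[0.227, 0.974, 0.0], [0.974, -0.227, 0.0], [0.0, 0.0, -1.0]]
ft_force: [-3.0, -0.4, 13.2]
grip_width: 0.0443
gripper_force: 32.3
```

Contact. Release slightly, rise clear, then check everything.

step_arm --fingers '[-0.35,-0.35,-0.35,-0.35,-0.35,-0.35,-0.35,-0.35,-0.35,-0.35]' --pt "0 0 0" --pt "0 0 0" --pt "0 0 0" --pt "0 0 -0.1" --pt "0 0 -0.3" --pt "0 0 -0.5" --pt "0 0.5 -0.3" --pt "0 0.5 0" --pt "0 0.5 0" --pt "0 0 0" --twist '[0,0,0,0,0,0,0,0,0,0]'

```text
time_s: 26.68
position: [0.6028, 0.1375, 0.1377]
tool_rot: [[0.229, 0.973, 0.001], [0.973, -0.229, -0.0], [0.0, 0.001, -1.0]]
ft_force: [-0.3, -0.4, 0.5]
grip_width: 0.0576
gripper_force: 0.0
```

```bash
python3 plan.py 500 -200 150 0 8 | head -1;  python3 - <<'E' 2>/dev/null
from meas import *
for n in ('side','top'):
    p,d=optics.get_image(n); cv2.imwrite(f'pics/f{n}.png',p)
    print(n,'stone',top(n,d,(.4545,.173),.035,.024,.038),'short',top(n,d,(.471,.247),.027,.024,.038))
E
```

```text
t 26.68 p [602.8 137.5 137.7] yaw 76.78 tilt [ 0.001  -0.0001] w 57.6 F [-0.3 -0.4  0.5] g 0.0
side stone (429, array([452.5, 172.1]), array([44.8, 44.4, 87.3]), 'pca', np.float64(-43.1), 'z', 0.0302, 'hi', None) short (155, array([468.2, 250.3]), array([ 37.2,  21.7, -14.3]), 'pca', np.float64(-12.0), 'z', 0.0304, 'hi', array([0.455, 0.253, 0.049]))
top stone (398, array([454. , 170.4]), array([43.3, 42.7, 89.5]), 'pca', np.float64(-77.1), 'z', 0.0299, 'hi', array([0.455, 0.157, 0.5  ])) short (0, array([0., 0.]), array([0., 0., 0.]), 'pca', np.float64(-90.0), 'z', nan, 'hi', None)
```

View pics/fside.png

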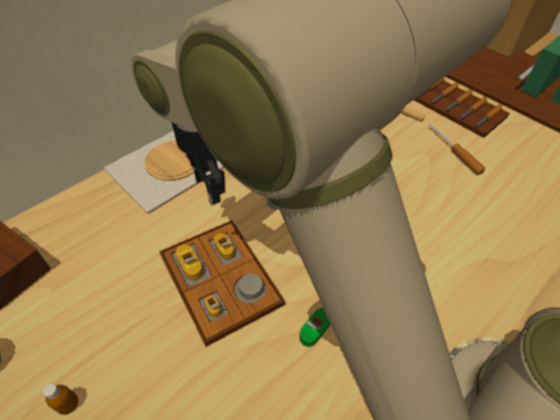

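All four are seated in their own pockets: long (190,262), middle (225,245), short (212,305) and stone (250,288). The arm is clear of everything.

```bash
python3 -c "
from rig import close_job
print(close_job())"
```

```text
the job is handed in; nothing more can be done
None
```

The three ironed planes are in their own-size pockets and the plain stone is flat in the round pocket. I left the bare body and clamp disc untouched and handed the job in at about 27 s.

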